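# Lay the casting mould down at the filling station

## Robot

A 6-joint arm with a two-finger parallel gripper is mounted at the origin on the work surface. World frame = base frame: x ahead of the robot, y to its left, z up, the work surface at z = 0. Lengths are in m, angles in rad, forces in N, time in s.
With the tool pointing down it reaches from about 0.225 to 0.875 m from the base axis. Payload 3.4 kg.
Tool frame: the origin (TCP) lies at the very end of the fingers, on their centre line; the grasp point (between the pads) lies manip.grip_point_offset behind it (manip.grip_point_offset is the distance from the TCP to the grasp point, in m); z points along the fingers, y is the line along which they close (so a half turn about z gives the same grasp; the last joint's range is limited). The gripper opens to 85 mm and grips with 20 to 120 N. Pads are 22 mm wide; open, the fingers measure 114 mm over their backs; the gripper's body (76 mm by 85 mm) begins 54 mm behind the grasp point. The pads swing forward as they close: fully open they stand 13 mm farther back than shut.
Start: joints at [-1.258, 0.276, 1.505, -0, 1.361, -0.121], TCP at [0.242, -0.522, 0.195] pointing down, gripper open.
Joint ranges: [-2.89, 2.89], [-0.75, 2.08], [0.22, 2.7], [-1.18, 4.32], [0.11, 2.71], [-2.7, 2.7]. Speed limits (rad/s): [2.57, 2.57, 3.14, 3.14, 3.14, 3.14].

## Interface

Orientations are given as a unit quaternion [w, x, y, z].
In Python, from rig import manip gives the robot as it stands.
- The arm moves only by the shell command python3 -m pendant 'ROWS' [FORCE]. ROWS is JSON, a list of rows, each an object of numbers: "jaw": the opening, from -1 (shut) to 1 (fully open); "tx", "ty", "tz": the shift along the world's x, y, z in cm; "ax", "ay", "az": the turn, a rotation vector about the world's x, y, z in degrees. In form: [{"jaw": .., "tx": .., "ty": .., "tz": .., "ax": .., "ay": .., "az": ..}, ...]. A call has 1 to 10 rows; each row is the pose to reach, as a shift and turn from the pose commanded when the call began; what a row does not reach only later rows make up. A row lasts 1/8 s, in which the tool goes at most 62.5 mm and 10.7 degrees, less where a joint would pass 70% of its speed; a pose out of reach is approached as far as the arm can. A call with a gripper value outside its range is refused whole. The fingers move at their own pace and stop on an object; FORCE is the grip in N (left out, the last holds). Time passes only in rows, so rows that repeat a pose let the fingers close. It gives the time, the measured TCP pose, the force, the opening and the grip force at its end, in the units of the state.
- manip.get_state(): the state, without advancing time (a new reading comes with each control period).
- manip.get_image(name): name is "side" or "top"; returns a dict with "pixels" (400x640x3 uint8, blue, green, red), "depth" (400x640 float32, m along the optical axis (not along the pixel's ray), 0 where there is no reading), "fx", "fy", "cx", "cy" (pixels), "pose" (4x4, takes a point from camera to world coordinates). Camera axes: x right, y down, z forward; pixel columns grow to the right and rows downward; lengths in m; the calibration is good to about 2 mm. A picture is of the moment at which its call begins.
- manip.sign_off(): hands the job in; it is judged then, once.
The state is a dict: "clock": time; "qpos": joint angles; "qd": joint speeds; "effort": joint torques, N m; "position": TCP position; "ee_rot": TCP orientation; "contact_force": force on the tool from outside, world axes, zero at the start; "moment": the same for the moment, N m; "width": finger opening in m; "gripper_force": force on a finger pad.
Only numpy, scipy, OpenCV 4.12 (cv2) and the standard library are available. Lean on these libraries where they do the work, as an engineer would, in place of code of your own. Each camera call takes 0.05 s, during which the arm holds its last target. There are 200 camera calls.

## Task

The aluminium casting mould stands on end on the steel plate, and one of its two broad faces has a row of three filling holes. With the fingertips, push it over so that it lies flat on the plate with the filling holes facing up, then push it along the plate until the end that was its top sits squarely against the stop bar. Do not pick the mould up, and leave everything else where it is.

Things in the scene. Friction and masses are not known exactly. Their poses are not given: they have to be found in the camera images.
- mould: loose aluminium casting mould, a block 45 mm thick (x), 80 mm wide (y), 130 mm long (z), 0.55 to 0.9 kg. Origin: centre of the end face it stands on at the start, 6 mm above the table (28.5 mm once lying flat). z points to its other end, up at the start. -x points out of the broad face with the row of three round filling holes (dark, 24 mm rims), which at the start looks roughly towards the robot
- mould_top (a point): centre of the mould's other end face (its top at the start), 130 mm along z from its origin. Pushed high on the face with the holes, the mould tips about its far lower edge with little sliding, and falls over by itself once it leans about 20 degrees
- heel (a point): middle of the mould's lower edge on the side without holes, 22.5 mm along x from its origin: the edge it tips about, which stays down on the plate, 6 mm above the table, all through the job
- plate: fixed steel plate 320 x 320 x 6 mm on the table. Origin: centre of its underside; x points away from the robot to the stop bar, z up. The stop bar is a fixed dark steel bar along y, 240 mm long, 18 mm thick, top 36 mm above the table, near face at x = 135 mm. The mould stands at about x = -70 mm on the plate
- stop (a point): middle of the stop bar's near face, 28.5 mm above the table (the mid-height of the lying mould); axes as the plate's
- jar: small lidded jar, 38 mm diameter, 55 mm tall, standing on the plate beside the mould; bystander. Origin: centre of its underside
- spacer: plain aluminium block 30 x 30 x 65 mm standing on the plate on the other side (may be swapped with the jar); bystander. Origin: centre of its underside
- beaker: glass beaker, 68 mm diameter, 85 mm tall, on the table; bystander. Origin: centre of its underside
- spatula: steel spatula about 190 mm long lying on the table; bystander
- wrench: wrench about 160 mm long lying on the table; bystander
- weight: knobbed brass weight, 40 mm diameter, 55 mm tall, on the table; bystander. Origin: centre of its underside
Things that resemble listed ones, but are neither listed nor needed, are in the scene too. Several things have the shape of the mould; the one meant has the colours described above.

How it is judged:
On the way, in this order (a step that is already met when the one before it is completed fails the run):
1. the mould lies flat on the plate, filling holes up (angle between mould's own x axis and vertical above 3.06 rad and height (world z) of mould below 0.034 m), for 0.2 s.
2. its former top end is squarely against the stop bar (all of step 1 and x of mould_top in the frame of stop above -0.006 m and angle between the z axis of mould and the x axis of plate, either way round below 0.08 rad and y of mould_top in the frame of stop between -0.1 and 0.1 m), for 0.2 s.
At the end, for the whole second after the job is handed in: The mould lies at rest flat on the plate (within 4.5 degrees), filling holes up, with the end that was its top against the stop bar: that end's centre within 6 mm of the bar's near face and within 100 mm of the bar's middle, the mould's length within 4.5 degrees of square to the bar (all of step 2 and linear speed of mould below 0.01 m/s and angular speed of mould below 0.05 rad/s); the robot touches nothing.
It fails at once if the mould is lifted: its heel edge, the one it tips about, comes more than 12 mm off the plate (height (world z) of heel above 0.018 m).
It fails at once if a bystander is moved more than 15 mm (distance of any of jar, spacer, beaker, spatula, wrench, weight from where it was at the start of the episode above 0.015 m).
It also fails if it takes over 48 s, if anything falls off the work surface, if the arm or the gripper's body presses on something with over 40 N, if the wrist force passes 120 N, or if a joint passes its speed limit or range.

## Working session

There is one attempt and no reset: what is moved stays moved. The work goes in short steps, Python scripts to look and compute and a shell command to move; the robot and the scene stay as the last step left them, time stands still between calls to the robot, and variables do not carry over. Pictures are saved under pics/ and viewed, at most 10 in all, crops included, and the job is handed in when it is done.

```bash
mkdir -p pics; cat > h.py <<'E'
import numpy as np, cv2, pickle
from rig import manip
def snap(n,tag):
    im=manip.get_image(n); pickle.dump(im,open(f'pics/{tag}.pkl','wb')); cv2.imwrite(f'pics/{tag}.png',im['pixels']); return im
def cloud(im):
    d=im['depth']; v,u=np.mgrid[0:d.shape[0],0:d.shape[1]]
    P=np.stack([(u-im['cx'])/im['fx']*d,(v-im['cy'])/im['fy']*d,d],-1)
    W=P@im['pose'][:3,:3].T+im['pose'][:3,3]; W[d==0]=np.nan; return W
E
python3 - <<'E'
from h import *
for n in('top','side'):
    im=snap(n,n+'0'); print(n,im['pose'].round(3).tolist(),im['fx'])
print(manip.get_state(), manip.grip_point_offset)
E
```

```text
top [[-0.024, -0.985, 0.172, 0.38], [-1.0, 0.02, -0.023, 0.043], [0.019, -0.173, -0.985, 1.131], [0.0, 0.0, 0.0, 1.0]] 490.14972403772424
side [[-0.944, -0.19, 0.271, 0.332], [-0.33, 0.495, -0.804, 0.702], [0.019, -0.848, -0.529, 0.543], [0.0, 0.0, 0.0, 1.0]] 377.1343038513803
{'clock': 0.1, 'qpos': array([-1.25799008e+00,  2.76519714e-01,  1.50598518e+00, -1.99795665e-05,
        1.36071076e+00, -1.20958573e-01]), 'qd': array([-0.00133675, -0.00375514, -0.00130976,  0.00043834,  0.00013736,
       -0.00023515]), 'effort': array([ 1.30137669e-03, -4.17698050e+01, -2.46404117e+01, -4.04655202e-04,
        5.79738611e-03,  1.03983263e-05]), 'position': array([ 0.24151405, -0.52124312,  0.19454164]), 'ee_rot': array([-8.06835284e-04,  9.76572285e-01,  2.15188090e-01, -8.74465511e-05]), 'contact_force': array([-0.40644881,  0.18674105, -0.40093548]), 'moment': array([ 0.00449807,  0.01265576, -0.03577948]), 'gripper_force': 0.0, 'width': 0.08532298442630779} 0.0187
```

View pics/top0.png

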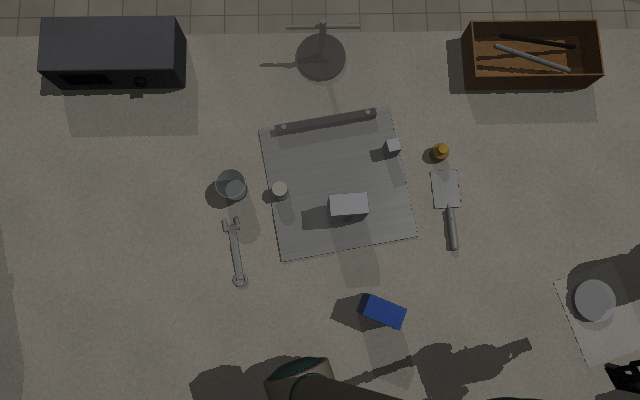

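View pics/side0.png

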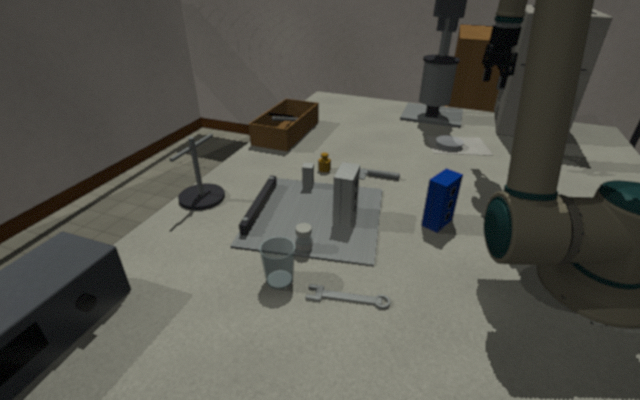

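The grey block on the plate at top (348,204) / side (345,200) fits the description: it is aluminium and stands on the plate. The blue block at top (383,311) / side (441,200) is a lookalike on the table in the wrong colour. Next I'll measure positions and confirm with a crop.

```bash
python3 - <<'E'
from h import *
im=pickle.load(open('pics/top0.pkl','rb')); W=cloud(im)
def rect(n,m):
    p=W[m][:,:2]; r=cv2.minAreaRect((p*1000).astype(np.float32)); print(n,len(p),'c',np.round(r[0],1),'size',np.round(r[1],1),'ang',round(r[2],1),'z',np.median(W[m][:,2]).round(4)); return cv2.boxPoints(r)
v,u=np.mgrid[0:400,0:640]
def box(a,b,c,d): return (u>a)&(u<b)&(v>c)&(v<d)
Z=W[...,2]
print(rect('mould',box(320,376,185,225)&(Z>.128)))
print(rect('blue',box(350,412,285,335)&(Z>.11)))
rect('jar',box(262,295,175,205)&(Z>.05)); rect('spacer',box(378,408,132,160)&(Z>.06))
print(rect('bar',box(265,385,100,140)&(Z>.032)&(Z<.05)))
rect('beaker',box(210,250,165,203)&(Z>.04)); 
m=box(255,420,100,265)&(Z>.003)&(Z<.012); print(rect('plate',cv2.morphologyEx(m.astype(np.uint8),cv2.MORPH_OPEN,np.ones((3,3)))>0))
s=pickle.load(open('pics/side0.pkl','rb'))['pixels'][140:250,280:480]
t=im['pixels'][170:340,270:430]
a=cv2.resize(s,(780,429),interpolation=cv2.INTER_CUBIC); cv2.imwrite('pics/crop1.png',cv2.convertScaleAbs(a,alpha=1.6))
E
```

```text
mould 848 c [542.7 -44. ] size [45.6 80.1] ang 2.8 z 0.1356
[[517.97546    -5.056215 ]
 [521.87      -85.06677  ]
 [567.4409    -82.84863  ]
 [563.5464     -2.8380737]]
blue 946 c [ 323.4 -108.1] size [80.4 45.5] ang 65.8 z 0.1297
[[ 286.21808 -135.36835]
 [ 327.70428 -154.02495]
 [ 360.66193  -80.73776]
 [ 319.17572  -62.08116]]
jar 198 c [592.6 102. ] size [33.5 33.1] ang 1.1 z 0.0605
spacer 194 c [ 685.7 -155.1] size [30.9 30.9] ang 15.4 z 0.0707
bar 767 c [759.   -6.1] size [ 19.8 239.2] ang 9.4 z 0.0359
[[ 729.65216   110.319145]
 [ 768.7607   -125.703896]
 [ 788.3338   -122.46067 ]
 [ 749.2253    113.56237 ]]
beaker 408 c [602.5 207.7] size [66.5 66.2] ang 7.8 z 0.0729
plate 11981 c [616.8 -30. ] size [319.5 322.3] ang 9.2 z 0.006
[[ 433.33307  103.59683]
 [ 484.80023 -214.55118]
 [ 800.2371  -163.52252]
 [ 748.76996  154.62549]]
```

View pics/crop1.png

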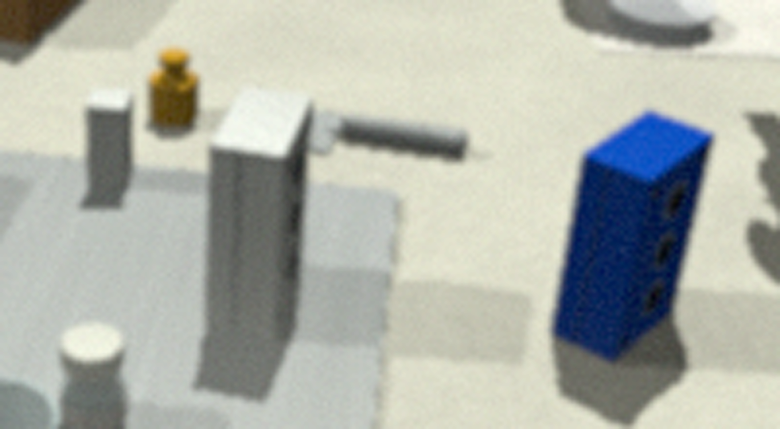

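The crop shows the aluminium mould with dark holes on the robot-side face at about (295,200), so it is the right block. It stands at (0.543,-0.044), yaw 2.8°. The plate is at yaw 9.3°, and the slide will be about 58 mm. I'll move to the front of the mould with the fingers partly open, high up.

```bash
python3 -m pendant '[{"jaw":-0.3,"tx":0,"ty":0,"tz":5},{"jaw":-0.3,"tx":2,"ty":5,"tz":5,"az":-5},{"jaw":-0.3,"tx":23,"ty":47.5,"tz":5,"az":-22},{"jaw":-0.3,"tx":23,"ty":47.5,"tz":5,"az":-22},{"jaw":-0.3,"tx":23,"ty":47.5,"tz":5,"az":-22},{"jaw":-0.3,"tx":23,"ty":47.5,"tz":5,"az":-22},{"jaw":-0.3,"tx":23,"ty":47.5,"tz":5,"az":-22},{"jaw":-0.3,"tx":23,"ty":47.5,"tz":5,"az":-22},{"jaw":-0.3,"tx":23,"ty":47.5,"tz":5,"az":-22},{"jaw":-0.3,"tx":23,"ty":47.5,"tz":5,"az":-22}]'
python3 -m pendant '[{"jaw":-0.3},{"jaw":-0.3}]'; python3 -c "
from rig import manip;s=manip.get_state();print(s['position'],s['ee_rot'],s['qpos'],s['width'])"
```

```text
[ 0.24151405 -0.52124312  0.19454164] [-8.06835284e-04  9.76572285e-01  2.15188090e-01 -8.74465511e-05] [-1.25799008e+00  2.76519714e-01  1.50598518e+00 -1.99795665e-05
  1.36071076e+00 -1.20958573e-01] 0.08532298442630779invalid input at $[0]: expected keys jaw, tx, ty, tz, ax, ay, az
invalid input at $[0]: expected keys jaw, tx, ty, tz, ax, ay, az
```

```bash
python3 -m pendant '[{"jaw":-0.3,"tx":0,"ty":0,"tz":5,"ax":0,"ay":0,"az":0},{"jaw":-0.3,"tx":23,"ty":47.5,"tz":5,"ax":0,"ay":0,"az":-22},{"jaw":-0.3,"tx":23,"ty":47.5,"tz":5,"ax":0,"ay":0,"az":-22},{"jaw":-0.3,"tx":23,"ty":47.5,"tz":5,"ax":0,"ay":0,"az":-22},{"jaw":-0.3,"tx":23,"ty":47.5,"tz":5,"ax":0,"ay":0,"az":-22},{"jaw":-0.3,"tx":23,"ty":47.5,"tz":5,"ax":0,"ay":0,"az":-22},{"jaw":-0.3,"tx":23,"ty":47.5,"tz":5,"ax":0,"ay":0,"az":-22},{"jaw":-0.3,"tx":23,"ty":47.5,"tz":5,"ax":0,"ay":0,"az":-22},{"jaw":-0.3,"tx":23,"ty":47.5,"tz":5,"ax":0,"ay":0,"az":-22},{"jaw":-0.3,"tx":23,"ty":47.5,"tz":5,"ax":0,"ay":0,"az":-22}]'
python3 -c "
from rig import manip;s=manip.get_state();print(s['position'],s['ee_rot'],s['qpos'],s['width'])"
```

```text
clock: 1.35
position: [0.4722, -0.0437, 0.245]
ee_rot: [-0.0, 1.0, 0.027, -0.0]
contact_force: [0.2, -1.0, 0.3]
width: 0.0301
gripper_force: 0.0
[ 0.47221694 -0.0437122   0.24497468] [-4.52292839e-04  9.99647243e-01  2.65546932e-02 -1.81591304e-04] [-2.39836542e-01  9.64363804e-02  1.61320736e+00  7.84554760e-04
  1.43253746e+00  1.27773579e+00] 0.03013052978113384
```

```bash
python3 -m pendant '[{"jaw":-0.3,"tx":0,"ty":-0.2,"tz":-6,"ax":0,"ay":0,"az":0},{"jaw":-0.3,"tx":0,"ty":-0.2,"tz":-12,"ax":0,"ay":0,"az":0},{"jaw":-0.3,"tx":1.5,"ty":-0.2,"tz":-12,"ax":0,"ay":0,"az":0},{"jaw":-0.3,"tx":2.5,"ty":-0.1,"tz":-12,"ax":0,"ay":0,"az":0},{"jaw":-0.3,"tx":3.2,"ty":-0.1,"tz":-12,"ax":0,"ay":0,"az":0},{"jaw":-0.3,"tx":3.8,"ty":0,"tz":-12,"ax":0,"ay":0,"az":0},{"jaw":-0.3,"tx":4.4,"ty":0,"tz":-12,"ax":0,"ay":0,"az":0},{"jaw":-0.3,"tx":5,"ty":0,"tz":-12,"ax":0,"ay":0,"az":0}]'
```

```text
clock: 2.35
position: [0.5222, -0.0468, 0.1258]
ee_rot: [0.0, 1.0, 0.025, 0.0]
contact_force: [0.6, -0.3, -0.5]
width: 0.0301
gripper_force: 0.0
```

```bash
python3 - <<'E'
from h import *
s=snap('side','side1')['pixels'][120:270,260:460]
cv2.imwrite('pics/crop2.png',cv2.convertScaleAbs(cv2.resize(s,(780,585),interpolation=cv2.INTER_CUBIC),alpha=1.6))
E
```

```text
(no output)
```

View pics/crop2.png

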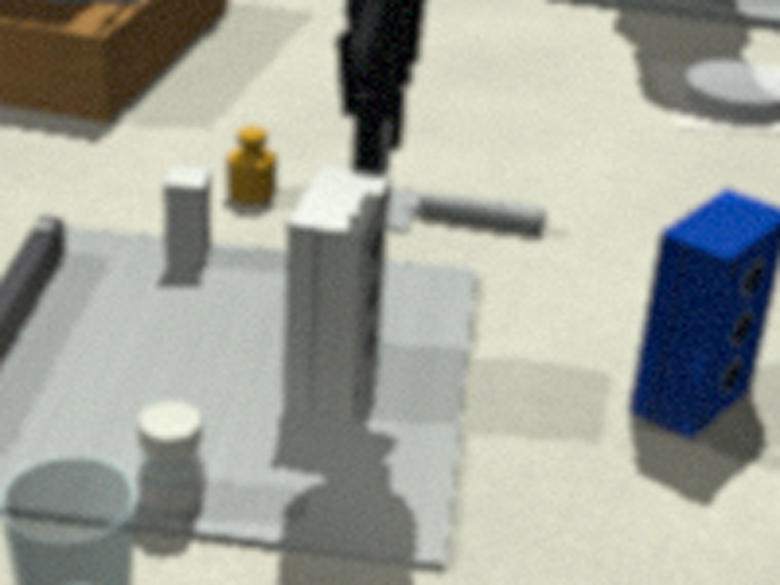

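The fingers are at the upper hole face at crop (375,170) and the mould is still upright. I'll push on slowly.

```bash
python3 -m pendant '[{"jaw":-0.3,"tx":0.6,"ty":0,"tz":0,"ax":0,"ay":0,"az":0},{"jaw":-0.3,"tx":1.2,"ty":0,"tz":0,"ax":0,"ay":0,"az":0},{"jaw":-0.3,"tx":1.8,"ty":0.1,"tz":0,"ax":0,"ay":0,"az":0},{"jaw":-0.3,"tx":2.4,"ty":0.1,"tz":0,"ax":0,"ay":0,"az":0}]'
python3 -c "
from h import *
W=cloud(manip.get_image('top'))
m=(abs(W[...,0]-.60)<.06)&(abs(W[...,1]+.045)<.06)&(W[...,2]>.1)&(W[...,2]<.16)
p=W[m]; print(len(p),p.min(0),p.max(0))
for x in np.arange(.53,.64,.01):
    q=p[abs(p[:,0]-x)<.005]; print(x.round(3),len(q),np.median(q[:,2]) if len(q) else '')
"
```

```text
clock: 2.9
position: [0.5461, -0.0457, 0.1253]
ee_rot: [0.0, 1.0, 0.025, -0.0]
contact_force: [0.1, -0.3, -0.2]
width: 0.03
gripper_force: 0.0
19 [ 0.5401205  -0.03886699  0.13327365] [ 0.54863994 -0.01390423  0.13940829]
0.53 0 
0.54 15 0.13490795313796422
0.55 4 0.13587018458976802
0.56 0 
0.57 0 
0.58 0 
0.59 0 
0.6 0 
0.61 0 
0.62 0 
0.63 0
```

```bash
python3 - <<'E'
from h import *
s=snap('side','side2')['pixels'][120:270,220:420]
cv2.imwrite('pics/crop3.png',cv2.convertScaleAbs(cv2.resize(s,(780,585),interpolation=cv2.INTER_CUBIC),alpha=1.6))
E
```

```text
(no output)
```

View pics/crop3.png

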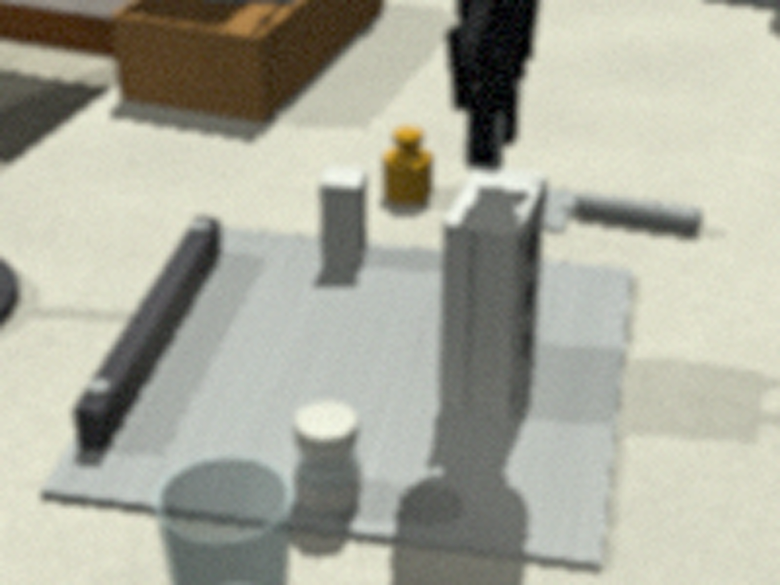

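The fingers passed just over the top of the mould: with the jaw part open, the tips sit higher than the TCP. The mould is still upright at crop (490,300). I'll raise, back off and come in lower.

```bash
python3 -m pendant '[{"jaw":-0.3,"tx":0,"ty":0,"tz":1.5,"ax":0,"ay":0,"az":0},{"jaw":-0.3,"tx":-4,"ty":0,"tz":2,"ax":0,"ay":0,"az":0},{"jaw":-0.3,"tx":-8,"ty":0,"tz":2,"ax":0,"ay":0,"az":0},{"jaw":-0.3,"tx":-8,"ty":0,"tz":-2.5,"ax":0,"ay":0,"az":0},{"jaw":-0.3,"tx":-8,"ty":0,"tz":-2.5,"ax":0,"ay":0,"az":0}]'
python3 - <<'E'
from h import *
im=manip.get_image('top'); W=cloud(im)
m=(abs(W[...,0]-.56)<.07)&(abs(W[...,1]+.045)<.06)&(W[...,2]>.128)&(W[...,2]<.142)
print(cv2.minAreaRect((W[m][:,:2]*1000).astype(np.float32)),m.sum())
S=cloud(manip.get_image('side')); m=(abs(S[...,0]-.466)<.03)&(abs(S[...,1]+.045)<.05)&(S[...,2]>.05)
q=S[m]; print('finger',len(q), np.percentile(q[:,2],[0,2,10]), q[q[:,2]<.14].min(0),q[q[:,2]<.14].max(0))
E
```

```text
clock: 3.62
position: [0.4631, -0.0452, 0.0994]
ee_rot: [-0.001, 1.0, 0.025, -0.002]
contact_force: [-0.0, -0.4, -0.3]
width: 0.0301
gripper_force: 0.0
((0.0, 0.0), (0.0, 0.0), 0.0) 0
finger 4087 [0.13663646 0.1564208  0.23859072] [ 0.45461236 -0.06245166  0.13663646] [ 0.47201177 -0.02164998  0.13999416]
```

```bash
python3 - <<'E'
from h import *
im=snap('side','side3'); s=im['pixels'][90:260,240:460]; st=manip.get_state()
a=cv2.convertScaleAbs(cv2.resize(s,(770,595),interpolation=cv2.INTER_CUBIC),alpha=1.6)
T=np.linalg.inv(im['pose'])
for dz,c in((0,(0,0,255)),(.02,(0,255,0)),(.04,(255,0,0))):
    p=T@np.r_[st['position']+[0,0,dz],1]; u=p[0]/p[2]*im['fx']+im['cx'];v=p[1]/p[2]*im['fy']+im['cy']
    print(dz,u,v); cv2.circle(a,(int((u-240)*3.5),int((v-90)*3.5)),4,c,-1)
cv2.imwrite('pics/crop4.png',a); print(st['position'],st['qpos'])
E
```

```text
0 376.97989380900185 187.97914779826291
0.02 377.73611807280366 180.43809122632243
0.04 378.51116582646426 172.70932710689732
[ 0.46733564 -0.04616923  0.1018917 ] [-2.46725229e-01  1.93213741e-01  1.87026364e+00 -9.61334984e-05
  1.07537074e+00  1.27426824e+00]
```

View pics/crop4.png

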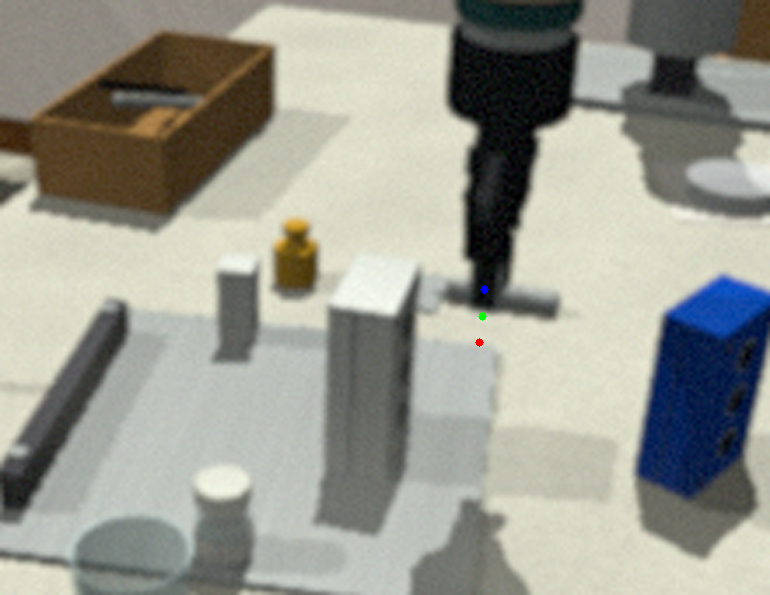

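The finger ends are at crop (488,305), roughly 30 mm above the reported TCP (red dot). I'll close the jaw, re-measure the tip height, and check the side camera against known heights.

```bash
python3 -m pendant '[{"jaw":-1,"tx":0,"ty":0,"tz":0,"ax":0,"ay":0,"az":0},{"jaw":-1,"tx":0,"ty":0,"tz":0,"ax":0,"ay":0,"az":0},{"jaw":-1,"tx":0,"ty":0,"tz":0,"ax":0,"ay":0,"az":0}]'
python3 - <<'E'
from h import *
st=manip.get_state()['position']; print(st)
S=cloud(snap('side','side4'))
def b(x0,x1,y0,y1,z0): 
    m=(S[...,0]>x0)&(S[...,0]<x1)&(S[...,1]>y0)&(S[...,1]<y1)&(S[...,2]>z0); return S[m]
q=b(.44,.50,-.09,-.0,.03); q=q[q[:,2]<.2]; print('finger',len(q),np.percentile(q[:,2],[0,2,5,10]))
l=q[q[:,2]<q[:,2].min()+.02]; print(l.min(0),l.max(0),len(l))
m=b(.51,.58,-.09,.0,.06); print('mould',m.min(0),m.max(0))
j=b(.56,.63,.07,.13,.03);print('jar',j.min(0),j.max(0))
print('table',np.median(b(.3,.45,.1,.3,-.1)[:,2]))
E
```

```text
clock: 4.15
position: [0.466, -0.0458, 0.1006]
ee_rot: [0.0, 1.0, 0.025, 0.0]
contact_force: [-0.9, -0.2, -1.4]
width: 0.0005
gripper_force: 0.0
[ 0.46601272 -0.04583097  0.10064182]
finger 226 [0.13585561 0.1369746  0.13962708 0.14347706]
[ 0.45397551 -0.05038795  0.13585561] [ 0.4760401  -0.03032182  0.15577035] 72
mould [ 0.51113013 -0.0851636   0.06002388] [ 5.66012190e-01 -3.58360312e-04  4.89203924e-01]
jar [0.57295644 0.08614548 0.03009173] [0.60892903 0.12104809 0.06242598]
table -0.000773588751054044
```

The side camera is right (table at -0.001, jar top correct), so the visible finger ends are about 35 mm above the reported TCP. I'll push with the TCP at z≈0.08.

```bash
python3 -m pendant '[{"jaw":-0.3,"tx":0,"ty":0,"tz":-2,"ax":0,"ay":0,"az":0},{"jaw":-0.3,"tx":1.5,"ty":0,"tz":-2,"ax":0,"ay":0,"az":0},{"jaw":-0.3,"tx":3,"ty":0.1,"tz":-2,"ax":0,"ay":0,"az":0},{"jaw":-0.3,"tx":4,"ty":0.1,"tz":-2,"ax":0,"ay":0,"az":0},{"jaw":-0.3,"tx":4.7,"ty":0.2,"tz":-2,"ax":0,"ay":0,"az":0},{"jaw":-0.3,"tx":5.4,"ty":0.2,"tz":-2,"ax":0,"ay":0,"az":0},{"jaw":-0.3,"tx":6.0,"ty":0.2,"tz":-2,"ax":0,"ay":0,"az":0}]'
python3 - <<'E'
from h import *
im=snap('side','side5'); s=im['pixels'][90:260,220:440]
cv2.imwrite('pics/crop5.png',cv2.convertScaleAbs(cv2.resize(s,(770,595),interpolation=cv2.INTER_CUBIC),alpha=1.6))
E
```

```text
clock: 5.08
position: [0.526, -0.0437, 0.0804]
ee_rot: [-0.0, 1.0, 0.025, -0.0]
contact_force: [-0.5, 0.3, 1.4]
width: 0.0298
gripper_force: 0.5
```

View pics/crop5.png

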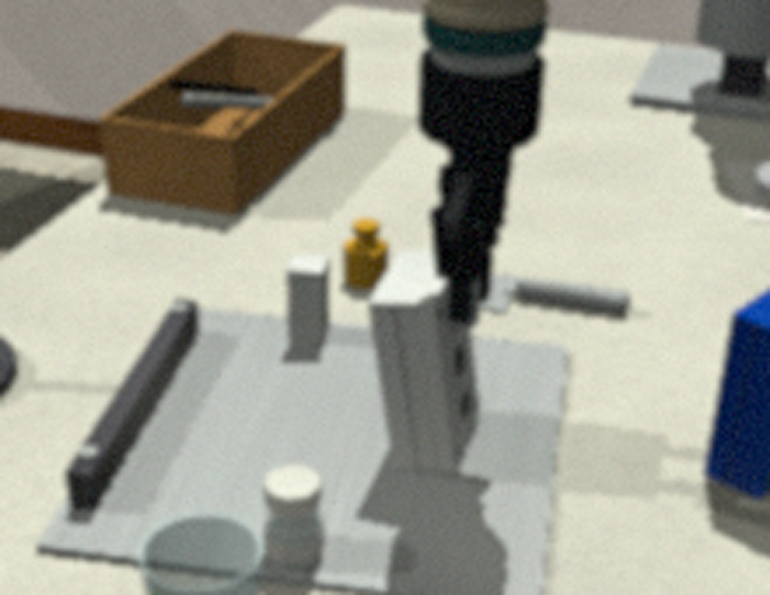

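The mould leans about 9° at (420,380), with the fingertips on the upper face at (460,310). I'll keep pushing.

```bash
python3 -m pendant '[{"jaw":-0.3,"tx":0.6,"ty":0,"tz":0,"ax":0,"ay":0,"az":0},{"jaw":-0.3,"tx":1.2,"ty":0.1,"tz":0,"ax":0,"ay":0,"az":0},{"jaw":-0.3,"tx":1.8,"ty":0.1,"tz":0,"ax":0,"ay":0,"az":0},{"jaw":-0.3,"tx":2.4,"ty":0.1,"tz":0,"ax":0,"ay":0,"az":0},{"jaw":-0.3,"tx":3,"ty":0.2,"tz":0,"ax":0,"ay":0,"az":0},{"jaw":-0.3,"tx":3,"ty":0.2,"tz":0,"ax":0,"ay":0,"az":0},{"jaw":-0.3,"tx":3,"ty":0.2,"tz":0,"ax":0,"ay":0,"az":0},{"jaw":-0.3,"tx":3,"ty":0.2,"tz":0,"ax":0,"ay":0,"az":0}]'
python3 - <<'E'
from h import *
S=cloud(snap('side','side6'))
m=(S[...,0]>.5)&(S[...,0]<.74)&(S[...,1]>-.1)&(S[...,1]<.03)&(S[...,2]>.045)&(S[...,2]<.055)
p=S[m][:,:2]; print(len(p),cv2.minAreaRect((p*1000).astype(np.float32)))
m=(S[...,0]>.5)&(S[...,0]<.74)&(S[...,1]>-.1)&(S[...,1]<.03)&(S[...,2]>.06)&(S[...,2]<.2)
q=S[m]; print('above',len(q),q.min(0),q.max(0))
E
```

```text
clock: 6.12
position: [0.5554, -0.0418, 0.0803]
ee_rot: [0.0, 1.0, 0.025, -0.0]
contact_force: [0.9, 0.6, 0.7]
width: 0.0301
gripper_force: 0.0
960 ((629.8003540039062, -37.57518005371094), (130.23097229003906, 84.02195739746094), 2.5385491847991943)
above 468 [ 0.5366785  -0.09962554  0.1158289 ] [0.5704637  0.02036783 0.19998001]
```

The mould now lies flat: centre (0.630,-0.038), 130 × 84 mm, yaw 2.5°, top at 0.05. I'll back off, turn square to the plate (+6.7°), and descend behind its rear end.

```bash
python3 -m pendant '[{"jaw":0,"tx":-3.2,"ty":-0.6,"tz":0,"ax":0,"ay":0,"az":6.7},{"jaw":0,"tx":-3.4,"ty":-0.6,"tz":0,"ax":0,"ay":0,"az":6.7},{"jaw":0,"tx":-3.4,"ty":-0.6,"tz":-4,"ax":0,"ay":0,"az":6.7},{"jaw":0,"tx":-3.4,"ty":-0.6,"tz":-7,"ax":0,"ay":0,"az":6.7},{"jaw":0,"tx":-3.4,"ty":-0.6,"tz":-7,"ax":0,"ay":0,"az":6.7}]'
python3 -m pendant '[{"jaw":0,"tx":0,"ty":0,"tz":-0.7,"ax":0,"ay":0,"az":0},{"jaw":0,"tx":0,"ty":0,"tz":-1.4,"ax":0,"ay":0,"az":0},{"jaw":0,"tx":0,"ty":0,"tz":-1.4,"ax":0,"ay":0,"az":0}]'
python3 - <<'E'
from h import *
im=snap('side','side7');S=cloud(im); st=manip.get_state(); print(st['position'],st['ee_rot'])
m=(S[...,0]>.48)&(S[...,0]<.55)&(S[...,1]>-.12)&(S[...,1]<.03)&(S[...,2]>.012)&(S[...,2]<.2)
q=S[m]; print(len(q),q.min(0),q.max(0)); l=q[q[:,2]<.06]; print(l.min(0),l.max(0))
s=im['pixels'][90:260,220:440]
cv2.imwrite('pics/crop6.png',cv2.convertScaleAbs(cv2.resize(s,(770,595),interpolation=cv2.INTER_CUBIC),alpha=1.6))
E
```

```text
clock: 6.8
position: [0.5203, -0.0474, 0.0086]
ee_rot: [-0.001, 0.997, 0.083, -0.002]
contact_force: [0.0, -0.7, -0.2]
width: 0.0423
gripper_force: 0.0
clock: 7.18
position: [0.5218, -0.0478, -0.0036]
ee_rot: [0.0, 0.997, 0.083, 0.0]
contact_force: [-0.1, 0.1, -0.3]
width: 0.0426
gripper_force: 0.0
[ 0.52194926 -0.04781303 -0.00339384] [1.27392299e-04 9.96528998e-01 8.32458576e-02 2.58782276e-04]
1140 [ 0.4831374  -0.07611442  0.03229991] [0.54988486 0.02094031 0.19997359]
[ 0.50570083 -0.07611442  0.03229991] [ 0.52724325 -0.00974016  0.05947068]
```

View pics/crop6.png

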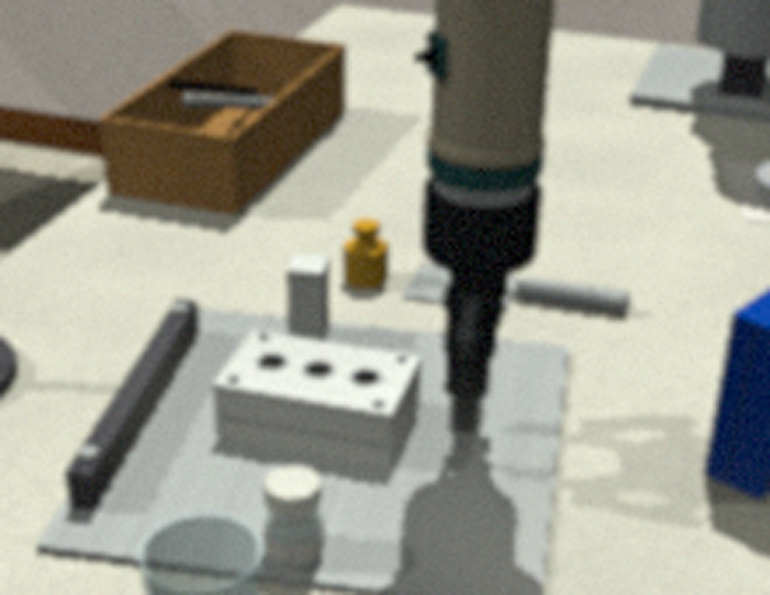

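The mould lies flat with holes up at (320,370), and the fingers are behind it at (465,400). I'll push along the plate's x.

```bash
python3 -m pendant '[{"jaw":0,"tx":1,"ty":0.16,"tz":0,"ax":0,"ay":0,"az":0},{"jaw":0,"tx":2,"ty":0.32,"tz":0,"ax":0,"ay":0,"az":0},{"jaw":0,"tx":2.6,"ty":0.42,"tz":0,"ax":0,"ay":0,"az":0},{"jaw":0,"tx":3.2,"ty":0.52,"tz":0,"ax":0,"ay":0,"az":0},{"jaw":0,"tx":3.8,"ty":0.62,"tz":0,"ax":0,"ay":0,"az":0},{"jaw":0,"tx":4.4,"ty":0.71,"tz":0,"ax":0,"ay":0,"az":0},{"jaw":0,"tx":5,"ty":0.81,"tz":0,"ax":0,"ay":0,"az":0},{"jaw":0,"tx":5.6,"ty":0.91,"tz":0,"ax":0,"ay":0,"az":0},{"jaw":0,"tx":6.2,"ty":1.01,"tz":0,"ax":0,"ay":0,"az":0},{"jaw":0,"tx":6.8,"ty":1.1,"tz":0,"ax":0,"ay":0,"az":0}]'
cat > lie.py <<'E'
from h import *
S=cloud(snap('side','sidex'))
m=(S[...,0]>.53)&(S[...,0]<.79)&(S[...,1]>-.1)&(S[...,1]<.05)&(S[...,2]>.0465)&(S[...,2]<.056)
m=cv2.morphologyEx(m.astype(np.uint8),cv2.MORPH_OPEN,np.ones((3,3)))>0
p=S[m][:,:2]; c,s,a=cv2.minAreaRect((p*1000).astype(np.float32)); print(len(p),c,s,a)
if s[0]<s[1]: a-=90
d=np.deg2rad(a); ex=np.array([np.cos(.1615),np.sin(.1615)])
top=np.array(c)+65*np.array([np.cos(d),np.sin(d)]); r=top-[750,-8]
print('yaw err deg',a-9.25,'top x in stop mm',r@ex,'y',r@[-ex[1],ex[0]])
E
python3 lie.py
```

```text
clock: 8.48
position: [0.5864, -0.0372, -0.004]
ee_rot: [0.0, 0.997, 0.083, -0.003]
contact_force: [-5.4, -1.4, 3.7]
width: 0.0428
gripper_force: 3.0
848 (661.3204345703125, -25.38976287841797) (128.765380859375, 83.0777587890625) 10.409629821777344
yaw err deg 1.1596298217773438 top x in stop mm -25.335087404618484 y -1.592138207325353
```

```bash
python3 -m pendant '[{"jaw":0,"tx":0.5,"ty":0.08,"tz":0,"ax":0,"ay":0,"az":0},{"jaw":0,"tx":1,"ty":0.16,"tz":0,"ax":0,"ay":0,"az":0},{"jaw":0,"tx":1.5,"ty":0.24,"tz":0,"ax":0,"ay":0,"az":0},{"jaw":0,"tx":2,"ty":0.32,"tz":0,"ax":0,"ay":0,"az":0},{"jaw":0,"tx":2.3,"ty":0.37,"tz":0,"ax":0,"ay":0,"az":0}]'; python3 lie.py
```

```text
clock: 9.15
position: [0.6097, -0.0329, -0.0041]
ee_rot: [-0.0, 0.997, 0.084, -0.003]
contact_force: [-6.0, -0.4, 4.9]
width: 0.043
gripper_force: 3.4
852 (674.2593994140625, -23.454757690429688) (151.85931396484375, 83.78749084472656) 10.190251350402832
yaw err deg 0.940251350402832 top x in stop mm -12.248801938985089 y -2.0117190635558573
```

```bash
for i in 1 2 3; do python3 -m pendant '[{"jaw":0,"tx":0.15,"ty":0.02,"tz":0,"ax":0,"ay":0,"az":0},{"jaw":0,"tx":0.15,"ty":0.02,"tz":0,"ax":0,"ay":0,"az":0}]' | grep -E "pos|contact"; done
```

```text
position: [0.6104, -0.0328, -0.004]
contact_force: [-6.4, -1.5, 5.4]
position: [0.6103, -0.0328, -0.004]
contact_force: [-10.5, -1.4, 7.7]
position: [0.6101, -0.0328, -0.004]
contact_force: [-12.4, -2.8, 10.0]
```

The force rises while the position has stopped, so the mould is seated on the bar. One more nudge to settle it, then back off and measure.

```bash
python3 -m pendant '[{"jaw":0,"tx":0.3,"ty":0.05,"tz":0,"ax":0,"ay":0,"az":0},{"jaw":0,"tx":0.3,"ty":0.05,"tz":0,"ax":0,"ay":0,"az":0},{"jaw":0,"tx":0.3,"ty":0.05,"tz":0,"ax":0,"ay":0,"az":0}]' | grep -E "pos|contact"
python3 -m pendant '[{"jaw":0,"tx":-1,"ty":-0.16,"tz":0,"ax":0,"ay":0,"az":0},{"jaw":0,"tx":-4,"ty":-0.64,"tz":0,"ax":0,"ay":0,"az":0},{"jaw":0,"tx":-7,"ty":-1.1,"tz":0,"ax":0,"ay":0,"az":0},{"jaw":0,"tx":-7,"ty":-1.1,"tz":6,"ax":0,"ay":0,"az":0},{"jaw":0,"tx":-7,"ty":-1.1,"tz":12,"ax":0,"ay":0,"az":0},{"jaw":0,"tx":-7,"ty":-1.1,"tz":12,"ax":0,"ay":0,"az":0}]'
python3 lie.py; python3 -c "
import cv2;s=cv2.imread('pics/sidex.png')[90:260,220:440]
cv2.imwrite('pics/crop7.png',cv2.convertScaleAbs(cv2.resize(s,(770,595),interpolation=cv2.INTER_CUBIC),alpha=1.6))"
```

```text
position: [0.6099, -0.0328, -0.004]
contact_force: [-18.7, -4.0, 14.0]
clock: 11.08
position: [0.5552, -0.0437, 0.1218]
ee_rot: [0.002, 0.996, 0.083, 0.007]
contact_force: [-0.8, -1.1, -0.2]
width: 0.0427
gripper_force: 0.0
917 (684.993896484375, -20.59967041015625) (130.5308837890625, 83.47814178466797) 10.657552719116211
yaw err deg 1.407552719116211 top x in stop mm -1.205726633303781 y -0.3898549801837117
```

View pics/crop7.png

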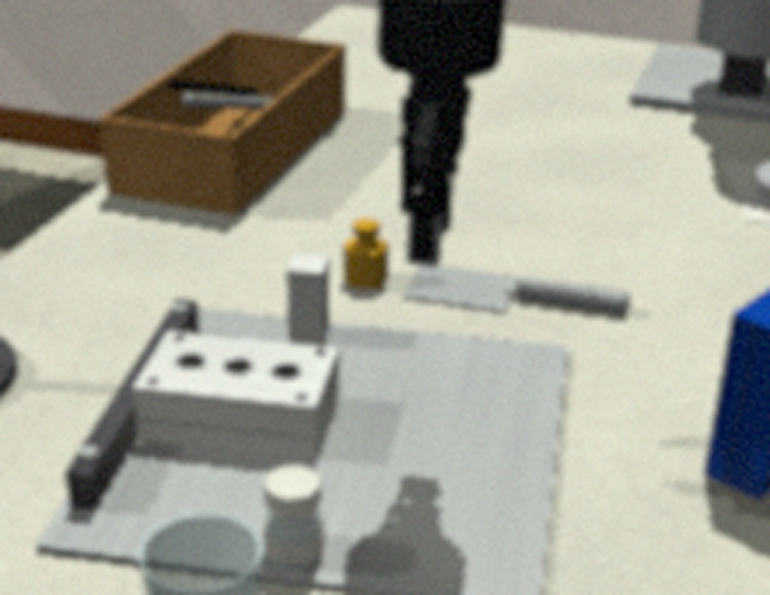

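The mould lies against the bar at (235,370) with holes up. Its top end is about 1 mm from the bar face, it is within about 1.4° of square, and it sits near the bar's middle. The jar, spacer and other bystanders look unmoved, and the robot is clear.

```bash
python3 -m pendant '[{"jaw":0,"tx":0,"ty":0,"tz":0,"ax":0,"ay":0,"az":0},{"jaw":0,"tx":0,"ty":0,"tz":0,"ax":0,"ay":0,"az":0}]' | grep clock; python3 -c "
from rig import manip; print(manip.sign_off())"
```

```text
clock: 11.38
the job is handed in; nothing more can be done
None
```

I handed the job in at 11.4 s: the mould lies flat with its filling holes up, its former top end about 1 mm from the stop bar and within about 1.4° of square, and the bystanders look unmoved; the judge gave no verdict.

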